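# Free the stuck stopper of the amber bottle

## Task

The blue stopper is stuck tight in the amber bottle. Grip its knob and, while pulling up gently, twist it to and fro by about 20 degrees either side until it comes free, keeping the bottle down in its holder (a straight pull would only lift the bottle out with it), then put the stopper down in the white tray. Leave the green bottle with the white stopper alone.

Things in the scene. Friction and masses are not known exactly. Their poses are not given: they have to be found in the camera images.
- stopper: Blue, 58 mm tall, 30 g. Origin: centre of its underside; z up its axis. Upwards: shaft 24 mm across, 22 long, in the neck; flange 36 across, 4 thick, on the rim; round knob 30 across, 32 high; white bar on top along x (starts parallel to the bottle's x). Seal friction about 12 N exceeds the bottle's weight, but hardly holds along the axis while it turns (0.15 N m): free after 15 to 20 mm of rise
- amber_bottle: Square amber bottle, 64 x 64 mm, 116 to the rim of its round neck (42 across), 0.8 kg. Origin: centre of its underside; z up, x and y square to its sides. Stands loose, 1 mm play each side, in the 20 mm deep square well (floor 6 mm above the worktop) of a grey holder 88 x 88 x 26, fixed, which stops it turning. The stopper's origin starts 94 mm above this one
- green_bottle: Bystander: a bottle of the same shape and size in green glass, with a white stopper of the same shape, in a grey holder like the other. Origin at the centre of its underside. The two bottles may stand in either order.
- tray: Shallow square white tray, 136 x 136 mm outside, 14 mm high, walls and floor 4 mm thick, fixed to the worktop. Origin at the centre of its underside; x and y along its sides.
Things that resemble listed ones, but are neither listed nor needed, are in the scene too. Of the things shaped like the stopper, the blue one is meant.

How it is judged:
By the outcome, as a careful person would: the job done as asked, in the order asked, and still so for the second after the job is handed in, with the robot touching nothing.
It also fails if it takes over 48 s, if anything falls off the work surface, if the arm or the gripper's body presses on something with over 40 N, if the wrist force passes 120 N, or if a joint passes its speed limit or range.

## Robot

A 6-joint arm with a two-finger parallel gripper is mounted at the origin on a cart in front of the work surface, level with it; the furniture and walls round the work are solid. World frame = base frame: x ahead of the robot, y to its left, z up, the work surface at z = 0. Lengths are in mm, angles in degrees, forces in N, time in s.
With the tool pointing down it reaches from about 350 to 850 mm from the base axis. Payload 8.1 kg.
Tool frame: the origin (TCP) lies midway between the tips of the shut fingers; the grasp point (between the pads) lies 19 mm behind it (hold_point_z is the distance from the TCP to the grasp point, in mm); z points along the fingers, y is the direction in which the jaws open and shut (so a half turn about z gives the same grasp; the last joint's range is limited). The gripper opens to 85 mm and grips with 20 to 120 N. Pads are 22 mm wide; open, the fingers measure 114 mm over their backs; the gripper's body (76 mm by 85 mm) begins 54 mm behind the grasp point. The pads swing forward as they close: fully open they stand 13 mm farther back than shut.
Start: joints at [70.508, 7.471, 85.268, -0, 87.261, -4.893], TCP at [151.209, 580.639, 231.292] pointing down, gripper open.
Joint ranges: [-169.43, 169.43], [-51.17, 129.36], [1.28, 143.12], [-76.62, 256.62], [0, 156.53], [-152.29, 152.29]. Speed limits (degrees/s): [136.94, 136.94, 159.86, 180, 180, 180].

## Interface

Orientations are given as [roll, pitch, yaw] about the fixed x, y, z axes, in that order (R = Rz(yaw) Ry(pitch) Rx(roll)).
In Python, from bench import sense, snapshot, camera_params, hand_in, hold_point_z gives the robot as it stands.
- The arm moves only by the tool servo_tool, never from a script. Its argument "motion" is a list of rows, each a list of 7 numbers: the finger opening in mm, from 0 to 85.4, then the shift along the tool's x, y, z in mm, then the turn, a rotation vector about the tool's x, y, z in rad. A call has 1 to 10 rows; each row shifts and turns the pose as measured when the row begins, along the tool's axes as they then stand; what a row does not reach is not made up. A row lasts 1/10 s, in which the tool goes at most 50 mm and 8.59 degrees, less where a joint would pass 70% of its speed; a pose out of reach is approached as far as the arm can. A call with a gripper value outside its range is refused whole. The fingers move at their own pace and stop on an object; "force" is the grip in N (left out, the last holds). Time passes only in rows, so rows that do not move let the fingers close. It gives the time, the measured TCP pose, the force and the opening at its end, in the units of the state.
- sense(): the state, without advancing time (a new reading comes with each control period).
- snapshot(name): name is "scene" or "side" or "wrist"; returns the picture (420x560x3 uint8, blue, green, red); there is no depth.
- camera_params(name): a dict with "fx", "fy", "cx", "cy" (pixels), "R" (3x3) and "t" (3): a world point X has camera coordinates R X + t; the wrist camera has in their place "tool_from_camera" (4x4, takes a point from camera to tool coordinates, whose origin is the TCP and whose axes are the flange's). Camera axes: x right, y down, z forward; pixel columns grow to the right and rows downward; lengths in mm; the calibration is good to about 2 mm. A picture is of the moment at which its call begins: read the wrist's pose just before it. camera_params takes no time and is no camera call.
- hand_in(): hands the job in, once; it reports no verdict.
The state is a dict: "time": time; "joint_pos": joint angles; "qd": joint speeds; "joint_efforts": joint torques, N m; "tool_pos": TCP position; "tcp_rot": TCP orientation; "ft_force": force on the tool from outside, world axes, zero at the start; "wrist_torque": the same for the moment, N m; "finger_gap": finger opening in mm.
Only numpy, scipy, OpenCV 4.12 (cv2) and the standard library are available. Lean on these libraries where they do the work, as an engineer would, in place of code of your own. Each camera call takes 0.05 s, during which the arm holds its last target. There are 200 camera calls.

## Working session

There is one attempt and no reset: what is moved stays moved. The work goes in short steps, Python scripts to look and compute and a tool call to move; the robot and the scene stay as the last step left them, time stands still between calls to the robot, and variables do not carry over. Pictures are saved under pics/ and viewed, about 8 in all and at most 12, crops included, and the job is handed in when it is done.

Besides the shell and the picture viewer there is one more tool, called after "Emit:" as name(argument=value, ...), one argument or row to a line, values as JSON. servo_tool: Moves the arm, as the interface text tells. Its arguments: {"type":"object","properties":{"motion":{"type":"array"},"force":{"type":"number"}},"required":["motion"]}

```bash
mkdir -p pics; python3 - <<'E'
from bench import *
import cv2,numpy as np
s=sense();print(s['time'],s['tool_pos'],s['tcp_rot'],s['finger_gap'],hold_point_z)
for n in("scene","side"):
    i=snapshot(n);cv2.imwrite(f'pics/{n}0.png',i);print(n,camera_params(n))
print(camera_params("wrist"))
E
```

```text
0.0 [151.00896193 580.12074414 230.24456273] [-1.79893759e+02 -9.77017138e-03  1.65402954e+02] 85.19326387079569 18.700000000000003
scene {'fx': 510.5891222485781, 'fy': 510.5891222485781, 'cx': 277.8283905551866, 'cy': 208.98337909942154, 'R': array([[ 0.51181382, -0.85898961,  0.01354489],
       [-0.54869417, -0.33898023, -0.76421666],
       [ 0.66104562,  0.38370465, -0.64481736]]), 't': array([-303.00879085,  386.03666128,  758.67805943])}
side {'fx': 535.1190662290198, 'fy': 535.1190662290198, 'cx': 279.64895829255335, 'cy': 210.8227535596, 'R': array([[-0.99966848,  0.02191202, -0.01352024],
       [ 0.02208353,  0.45969911, -0.88780012],
       [-0.01323825, -0.88780437, -0.4600306 ]]), 't': array([ 578.59862575,   80.30403252, 1127.14372073])}
{'fx': 321.2545180586503, 'fy': 321.2545180586503, 'cx': 279.2058551464042, 'cy': 207.6575324583307, 'tool_from_camera': array([[-4.27172216e-05, -9.48450629e-01, -3.16924917e-01,
         8.25526072e+01],
       [ 9.99999970e-01, -1.17278118e-04,  2.16187748e-04,
        -4.06856938e-01],
       [-2.42211763e-04, -3.16924898e-01,  9.48450605e-01,
        -1.42197341e+02],
       [ 0.00000000e+00,  0.00000000e+00,  0.00000000e+00,
         1.00000000e+00]])}
```

View pics/scene0.png

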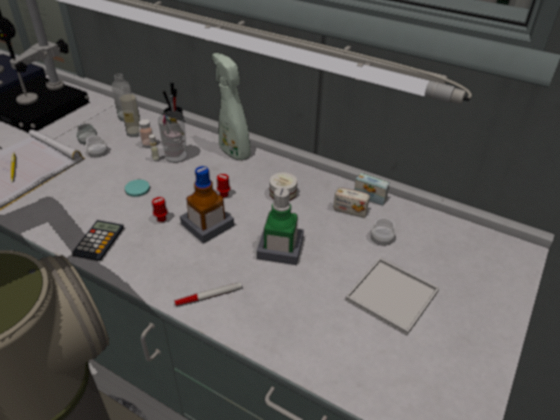

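View pics/side0.png

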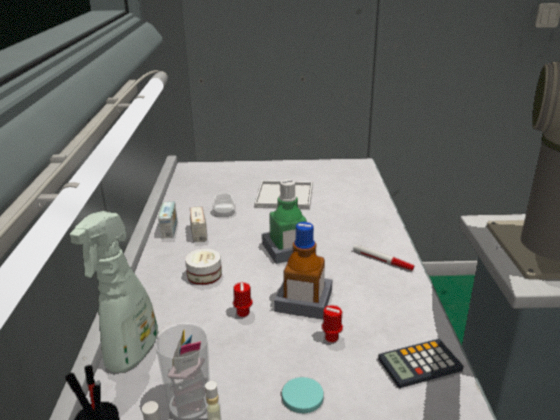

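The scene view shows the blue stopper on the amber bottle at (203,175), the tray at (392,294), and red decoys at (160,208) and (223,184). In the side view the stopper is at (305,237) and the tray at (285,194).

```bash
cat > h.py <<'E'
import cv2,numpy as np
from bench import *
from scipy.spatial.transform import Rotation as Ro
def cam(n,s=None):
    p=camera_params(n);K=np.array([[p['fx'],0,p['cx']],[0,p['fy'],p['cy']],[0,0,1]])
    if n=='wrist':
        T=np.eye(4);T[:3,:3]=Ro.from_euler('xyz',s['tcp_rot'],degrees=True).as_matrix();T[:3,3]=s['tool_pos']
        M=np.linalg.inv(T@p['tool_from_camera']);R,t=M[:3,:3],M[:3,3]
    else: R,t=p['R'],p['t']
    return K@np.c_[R,t]
def plane(P,uv,z):
    H=np.c_[P[:,0],P[:,1],P[:,2]*z+P[:,3]]
    return cv2.perspectiveTransform(np.float64([uv]).reshape(-1,1,2),np.linalg.inv(H))[:,0]
def tri(P,a,Q,b):
    X=cv2.triangulatePoints(P,Q,np.float64(a).reshape(2,1),np.float64(b).reshape(2,1))[:,0];return X[:3]/X[3]
def blobs(i,lo,hi,amin=30):
    m=cv2.inRange(cv2.cvtColor(i,cv2.COLOR_BGR2HSV),lo,hi)
    c=[k for k in cv2.findContours(m,cv2.RETR_EXTERNAL,cv2.CHAIN_APPROX_NONE)[0] if cv2.contourArea(k)>amin]
    return sorted(c,key=cv2.contourArea,reverse=True)
E
python3 - <<'E'
from h import *
S=cv2.imread('pics/scene0.png');D=cv2.imread('pics/side0.png');P=cam('scene');Q=cam('side')
c=[]
for i in(S,D):
    b=blobs(i,(108,150,50),(128,255,255))
    print([(cv2.boundingRect(k),cv2.contourArea(k)) for k in b[:4]])
    x,y,w,h=cv2.boundingRect(b[0]);m=cv2.moments(b[0]);c.append((m['m10']/m['m00'],m['m01']/m['m00']))
print(c,tri(P,c[0],Q,c[1]))
# tray: corners by bright blob
for n,i,M,(u,v) in(('sc',S,P,(392,294)),('si',D,Q,(285,195))):
    g=cv2.cvtColor(i,cv2.COLOR_BGR2GRAY);print(g[v,u-60:u+60:4])
print('tray sc corners z14',plane(P,[(383,262),(438,292),(405,328),(347,295)],14).round(),'\nside',plane(Q,[(262,181),(313,181),(311,208),(254,206)],14).round())
E
```

```text
[((196, 169, 14, 18), 163.5)]
[((296, 225, 18, 23), 294.0)]
[(202.55045871559633, 178.75229357798165), (304.13605442176873, 236.90136054421768)] [538.04332327 156.36162928 134.10109299]
[150 151 150 151 132 138 154 154 154 153 152 154 155 155 154 155 153 154
 154 154 152 153 154 154 154 144 113 145 144 146]
[173 171 204 204 204 205 202 204 205 218 219 218 219 220 102 110 121 124
 220 220 218 194 203 207 209 209 211 209 207 208]
tray sc corners z14 [[ 627. -236.]
 [ 607. -361.]
 [ 490. -335.]
 [ 505. -210.]] 
side [[ 618. -350.]
 [ 483. -343.]
 [ 500. -186.]
 [ 636. -204.]]
```

Emit:
servo_tool(
  motion=[
    [85,-40,-26,-2,0,0,0],
    [85,-40,-26,-2,0,0,0],
    [85,-40,-26,-2,0,0,0],
    [85,-40,-26,-2,0,0,0],
    [85,-40,-26,-2,0,0,0],
    [85,-40,-26,-2,0,0,0],
    [85,-40,-26,-2,0,0,0],
    [85,-40,-26,-2,0,0,0],
    [85,-40,-26,-2,0,0,0],
    [85,-40,-26,-2,0,0,0],
  ],
)

```text
time: 1.1
tool_pos: [477.9, 217.8, 245.4]
tcp_rot: [-179.5, -0.3, 166.1]
ft_force: [1.0, 0.9, -0.1]
finger_gap: 85.1
```

Emit:
servo_tool(
  motion=[
    [85,-37,-22,-2,0,0,0],
    [85,-37,-22,-2,0,0,0],
    [85,-5,-3,0,0,0,0],
    [85,0,0,0,0,0,0],
  ],
)

```text
time: 1.5
tool_pos: [547.8, 144.0, 247.6]
tcp_rot: [-179.4, -0.4, 165.6]
ft_force: [-0.0, -0.4, -0.4]
finger_gap: 84.9
```

```bash
python3 - <<'E'
from h import *
s=sense();i=snapshot('wrist');cv2.imwrite('pics/w1.png',i);print(s['tool_pos'],s['tcp_rot'],s['joint_pos'])
P=cam('wrist',s)
b=blobs(i,(108,150,50),(128,255,255))
for k in b[:3]: print(cv2.boundingRect(k),cv2.contourArea(k),cv2.minEnclosingCircle(k))
E
```

```text
[547.82220332 143.9791426  247.61619561] [-179.42340465   -0.36597395  165.61849914] [  9.78266589   2.50491971  88.82806798  -0.37629538  89.23696401
 -65.83079212]
(276, 167, 40, 48) 1157.5 ((296.91546630859375, 190.51438903808594), 23.838247299194336)
```

View pics/w1.png

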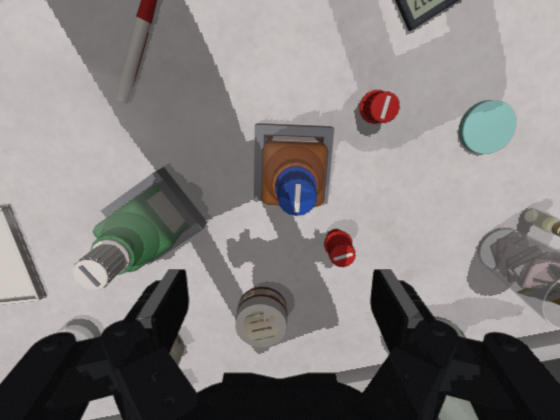

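The wrist view shows the knob at (297,193), with its white bar centred near (297,198) and nearly upright in the picture. The holder and bottle line up with it.

```bash
cat >> h.py <<'E'
def bar(i,box):
    x,y,w,h=box;r=i[y:y+h,x:x+w];hsv=cv2.cvtColor(r,cv2.COLOR_BGR2HSV)
    k=blobs(i,(108,150,50),(128,255,255))[0]
    hull=np.zeros(i.shape[:2],np.uint8);cv2.fillPoly(hull,[cv2.convexHull(k)],255);hull=cv2.erode(hull,np.ones((5,5)))
    H=cv2.cvtColor(i,cv2.COLOR_BGR2HSV);m=cv2.inRange(H,(0,0,90),(180,120,255))&hull
    c=max(cv2.findContours(m,cv2.RETR_EXTERNAL,cv2.CHAIN_APPROX_NONE)[0],key=cv2.contourArea)
    (u,v),wh,a=cv2.minAreaRect(c);bx=cv2.boxPoints(((u,v),wh,a))
    e=[(bx[j]+bx[(j+1)%4])/2 for j in range(4)]
    ends=(e[0],e[2]) if np.linalg.norm(e[0]-e[2])>np.linalg.norm(e[1]-e[3]) else (e[1],e[3])
    return np.array((u,v)),np.array(ends),wh
E
python3 - <<'E'
from h import *
i=cv2.imread('pics/w1.png');s=sense()
s['tool_pos']=[547.82,143.98,247.62];s['tcp_rot']=[-179.42,-.366,165.62]
P=cam('wrist',s);c,e,wh=bar(i,(0,0,9,9));print(c,e,wh)
q=plane(P,e,158);print(plane(P,[c],158),np.degrees(np.arctan2(*(q[1]-q[0])[::-1])))
b=plane(P,[(258,124),(333,127)],26);print(b,np.degrees(np.arctan2(*(b[1]-b[0])[::-1])))
E
```

```text
[297.  197.5] [[297. 183.]
 [297. 212.]] (29.0, 6.0)
[[537.52601768 159.15273053]] -13.392981622908092
[[483.99813355 133.61267497]
 [507.55408082 212.80406479]] 73.4345789221828
```

Emit:
servo_tool(
  motion=[
    [85,27,6,10,0,0,0],
    [85,27,6,10,0,0,0],
    [85,0,0,0,0,0,0],
    [85,0,0,0,0,0,0],
  ],
)

```text
time: 1.95
tool_pos: [493.3, 173.3, 226.1]
tcp_rot: [-179.4, -0.5, 165.9]
ft_force: [-0.8, 0.2, 0.7]
finger_gap: 85.0
```

```bash
python3 - <<'E'
from h import *
j=cv2.imread('pics/w1.png');s0=dict(tool_pos=[547.82,143.98,247.62],tcp_rot=[-179.42,-.366,165.62])
s=sense();i=snapshot('wrist');cv2.imwrite('pics/w2.png',i);print(s['tool_pos'],s['tcp_rot'],s['qd'].round(1))
P=cam('wrist',s0);Q=cam('wrist',s);a=bar(j,(0,0,9,9));b=bar(i,(0,0,9,9));print(b)
print('tri bar',tri(P,a[0],Q,b[0]));print('scene/wrist',tri(cam('scene'),(203.5,172),Q,b[0]))
print('z158',plane(Q,[b[0]],158))
q=plane(Q,b[1],158);print(np.degrees(np.arctan2(*(q[1]-q[0])[::-1])))
E
```

```text
[493.28579205 173.32381663 226.14358347] [-179.41681611   -0.48499836  165.8900062 ] [ 2.  -1.2  2.1  0.5  0.3  0.8]
(array([277. , 282.5]), array([[277., 270.],
       [277., 295.]], dtype=float32), (25.0, 6.0))
tri bar [537.95652925 159.20606417 156.68794056]
scene/wrist [543.99447898 157.53119785 147.23131945]
z158 [[537.23947639 159.50449544]]
-14.22924671560664
```

Emit:
servo_tool(
  motion=[
    [85,-30,-2,0,0,0,0],
    [85,-16,-1,0,0,0,0],
    [70,0,0,20,0,0,0],
    [70,0,0,25,0,0,0],
    [70,0,0,25,0,0,0],
  ],
)

```text
time: 2.5
tool_pos: [544.2, 160.3, 161.5]
tcp_rot: [-179.8, 0.2, 166.0]
ft_force: [0.3, -0.8, 0.3]
finger_gap: 70.0
```

Emit:
servo_tool(
  motion=[
    [70,6,-2,0,0,0,0],
    [70,0,0,10,0,0,0],
    [70,0,0,10,0,0,0],
    [70,0,0,5,0,0,0],
    [70,0,0,0,0,0,0],
  ],
)

```text
time: 3.0
tool_pos: [537.7, 159.6, 134.8]
tcp_rot: [-179.7, 0.1, 166.1]
ft_force: [-0.1, -0.1, -0.8]
finger_gap: 70.3
```

Emit:
servo_tool(
  motion=[
    [50,0,0,5,0,0,0],
    [40,0,0,0,0,0,0],
    [26,0,0,0,0,0,0],
    [26,0,0,0,0,0,0],
    [26,0,0,0,0,0,0],
    [26,0,0,0,0,0,0],
    [26,0,0,0,0,0,0],
  ],
  force=50,
)

```text
time: 3.7
tool_pos: [538.6, 159.5, 131.3]
tcp_rot: [-179.7, 0.3, 166.1]
ft_force: [-0.4, -1.0, -0.9]
finger_gap: 28.8
```

Emit:
servo_tool(
  motion=[
    [26,0,0,0,0,0,0.12],
    [26,0,0,-0.5,0,0,0.12],
    [26,0,0,-0.5,0,0,0.12],
    [26,0,0,0,0,0,-0.12],
    [26,0,0,-0.5,0,0,-0.12],
    [26,0,0,-0.5,0,0,-0.12],
  ],
)

```text
time: 4.3
tool_pos: [538.2, 159.9, 132.2]
tcp_rot: [-179.8, 0.2, 165.5]
ft_force: [0.6, 0.0, -3.5]
finger_gap: 28.5
```

Emit:
servo_tool(
  motion=[
    [26,0,0,-0.7,0,0,-0.12],
    [26,0,0,-0.7,0,0,-0.12],
    [26,0,0,-0.7,0,0,-0.12],
    [26,0,0,0,0,0,0.12],
    [26,0,0,-0.7,0,0,0.12],
    [26,0,0,-0.7,0,0,0.12],
    [26,0,0,-0.7,0,0,0.12],
    [26,0,0,-0.7,0,0,0.12],
    [26,0,0,-0.7,0,0,0.12],
  ],
)

```text
time: 5.2
tool_pos: [537.4, 159.5, 134.5]
tcp_rot: [-179.7, 0.2, 144.9]
ft_force: [1.4, -0.7, -3.7]
finger_gap: 28.7
```

Emit:
servo_tool(
  motion=[
    [26,0,0,0,0,0,-0.12],
    [26,0,0,-1,0,0,-0.12],
    [26,0,0,-1,0,0,-0.12],
    [26,0,0,-1,0,0,-0.12],
    [26,0,0,-1,0,0,-0.12],
    [26,0,0,-1,0,0,-0.12],
  ],
)

```text
time: 5.8
tool_pos: [537.1, 160.0, 136.6]
tcp_rot: [-179.7, -0.1, -173.0]
ft_force: [2.4, 0.6, -4.9]
finger_gap: 28.8
```

```bash
python3 - <<'E'
from h import *
a=cv2.imread('pics/side0.png');b=snapshot('side');c=snapshot('scene');d=cv2.imread('pics/scene0.png')
f=lambda i,x,y:cv2.resize(i[y:y+100,x:x+90],None,fx=3,fy=3,interpolation=cv2.INTER_CUBIC)
cv2.imwrite('pics/s3.png',np.vstack([np.hstack([f(a,260,220),f(b,260,220)]),np.hstack([f(d,160,150),f(c,160,150)])]))
E
```

```text
(no output)
```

View pics/s3.png

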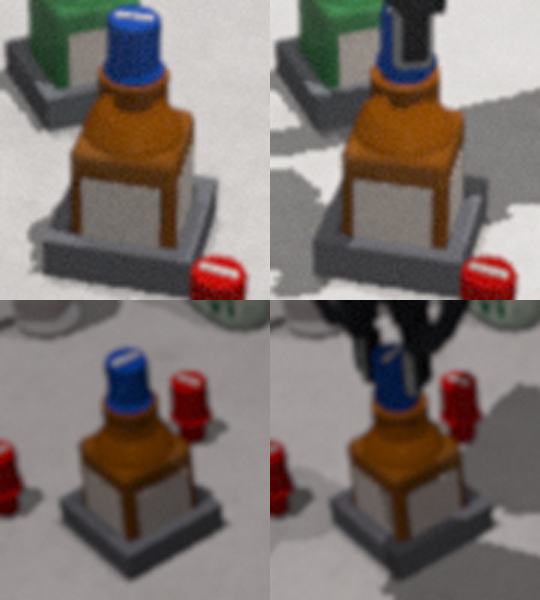

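The bottle is still down in its holder, and the stopper is turning and rising (bar at about (395,352) in the composite). I'll go on.

Emit:
servo_tool(
  motion=[
    [26,0,0,0,0,0,0.12],
    [26,0,0,-1,0,0,0.12],
    [26,0,0,-1,0,0,0.12],
    [26,0,0,-1,0,0,0.12],
    [26,0,0,-1,0,0,0.12],
    [26,0,0,-1,0,0,0.12],
  ],
)

```text
time: 6.5
tool_pos: [536.1, 159.0, 139.0]
tcp_rot: [-179.5, 0.1, 142.7]
ft_force: [2.2, -0.2, -5.2]
finger_gap: 28.4
```

Emit:
servo_tool(
  motion=[
    [26,0,0,0,0,0,-0.12],
    [26,0,0,-1,0,0,-0.12],
    [26,0,0,-1,0,0,-0.12],
    [26,0,0,-1,0,0,-0.12],
    [26,0,0,-1,0,0,-0.12],
    [26,0,0,-1,0,0,-0.12],
  ],
)

```text
time: 7.1
tool_pos: [535.9, 159.7, 141.5]
tcp_rot: [-179.6, -0.3, -176.7]
ft_force: [1.7, 1.3, -5.0]
finger_gap: 28.7
```

Emit:
servo_tool(
  motion=[
    [26,-0.5,0,0,0,0,0.12],
    [26,-0.5,0,-1.2,0,0,0.12],
    [26,-0.5,0,-1.2,0,0,0.12],
    [26,-0.3,0,-1.2,0,0,0.12],
    [26,-0.3,0,-1.2,0,0,0.12],
    [26,0,0,-1.2,0,0,0.12],
  ],
)

```text
time: 7.7
tool_pos: [536.5, 158.8, 144.0]
tcp_rot: [-179.3, -0.1, 139.6]
ft_force: [3.0, 0.5, -6.4]
finger_gap: 28.8
```

Emit:
servo_tool(
  motion=[
    [26,0,0,0,0,0,-0.12],
    [26,0,0,-1.2,0,0,-0.12],
    [26,0,0,-1.2,0,0,-0.12],
    [26,0,0,-1.2,0,0,-0.12],
    [26,0,0,-1.2,0,0,-0.12],
    [26,0,0,-1.2,0,0,-0.12],
  ],
)

```text
time: 8.3
tool_pos: [535.7, 159.4, 146.9]
tcp_rot: [-179.6, -0.6, -179.8]
ft_force: [1.5, -0.3, -6.0]
finger_gap: 28.5
```

Emit:
servo_tool(
  motion=[
    [26,-0.3,0,-0.5,0,0,-0.12],
    [26,0,0,0,0,0,0.12],
    [26,-0.3,0,-0.9,0,0,0.12],
    [26,-0.3,0,-0.9,0,0,0.12],
    [26,-0.3,0,-0.9,0,0,0.12],
    [26,0,0,-0.9,0,0,0.12],
    [26,0,0,-0.9,0,0,0.12],
  ],
)

```text
time: 9.0
tool_pos: [537.7, 159.4, 152.2]
tcp_rot: [-179.3, -0.2, 143.5]
ft_force: [-0.5, 1.0, -0.8]
finger_gap: 28.8
```

Emit:
servo_tool(
  motion=[
    [26,0,0,0,0,0,-0.12],
    [26,0,0,-1,0,0,-0.12],
    [26,0,0,-1,0,0,-0.12],
    [26,0,0,-1,0,0,-0.12],
    [26,0,0,-1,0,0,-0.12],
    [26,0,0,-1,0,0,-0.12],
  ],
)

```text
time: 9.6
tool_pos: [538.9, 160.3, 160.0]
tcp_rot: [-179.7, -0.4, -175.9]
ft_force: [-0.2, 0.1, -0.5]
finger_gap: 28.7
```

Emit:
servo_tool(
  motion=[
    [26,0,0,-10,0,0,0],
    [26,0,0,-20,0,0,0],
    [26,0,0,-30,0,0,0],
    [26,0,0,-20,0,0,0],
    [26,0,0,0,0,0,0],
  ],
)

```text
time: 10.1
tool_pos: [539.4, 161.2, 245.9]
tcp_rot: [-179.7, -0.3, -177.4]
ft_force: [0.4, -0.7, 0.3]
finger_gap: 28.4
```

```bash
python3 - <<'E'
from h import *
a=cv2.imread('pics/side0.png');b=snapshot('side');c=snapshot('scene');d=cv2.imread('pics/scene0.png')
f=lambda i,x,y:cv2.resize(i[y:y+150,x:x+100],None,fx=2,fy=2,interpolation=cv2.INTER_CUBIC)
cv2.imwrite('pics/s4.png',np.vstack([np.hstack([f(a,260,170),f(b,260,170)]),np.hstack([f(d,160,110),f(c,160,110)])]))
for i in(a,b,d,c):
    k=blobs(i,(5,150,40),(16,255,220),200)[0];print(cv2.boundingRect(k))
E
```

```text
(284, 245, 40, 57)
(285, 239, 40, 63)
(188, 185, 35, 44)
(187, 179, 36, 51)
```

View pics/s4.png

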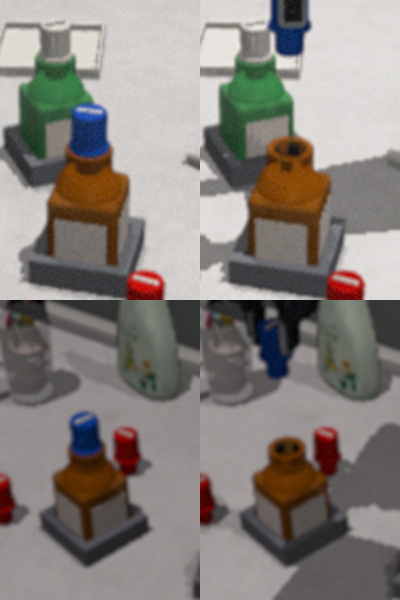

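Stopper free at (290,25) in the upper right panel. The amber bottle is seated, with its bottom edge unmoved and its neck open at (290,150). Now over to the tray.

Emit:
servo_tool(
  motion=[
    [26,0,-25,-3,0,0,0],
    [26,0,-45,-3,0,0,0],
    [26,0,-45,0,0,0,0],
    [26,0,-45,0,0,0,0],
    [26,0,-45,0,0,0,0],
    [26,0,-45,0,0,0,0],
    [26,0,-45,0,0,0,0],
    [26,0,-45,0,0,0,0],
    [26,0,-40,0,0,0,0],
    [26,0,-25,0,0,0,0],
  ],
)

```text
time: 11.2
tool_pos: [546.1, -252.9, 230.9]
tcp_rot: [179.9, -1.8, -178.2]
ft_force: [-0.0, 0.5, 0.0]
finger_gap: 28.5
```

Emit:
servo_tool(
  motion=[
    [26,0,0,0,0,0,0],
    [26,0,0,0,0,0,0],
  ],
)

```text
time: 11.4
tool_pos: [543.8, -256.0, 226.5]
tcp_rot: [179.7, -2.1, -178.7]
ft_force: [-0.1, 0.1, -0.7]
finger_gap: 28.4
```

```bash
python3 - <<'E'
from h import *
s=sense();i=snapshot('wrist');cv2.imwrite('pics/w5.png',i);print(s['tool_pos'],s['tcp_rot'])
E
```

```text
[ 543.78493872 -255.952052    226.47832117] [ 179.74863775   -2.12536309 -178.71017646]
```

View pics/w5.png

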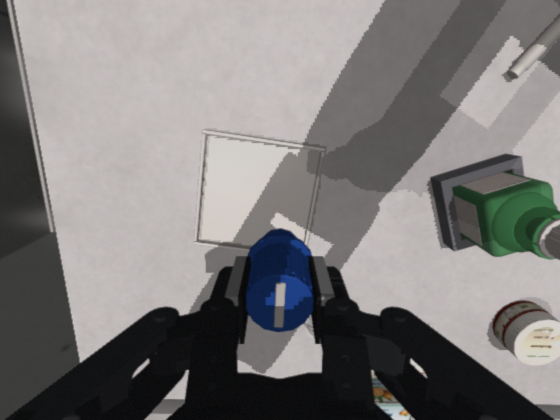

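The wrist view shows the stopper held upright, bar at (280,303). The tray corners are at about (204,131), (326,147), (196,241) and (311,255).

```bash
python3 - <<'E'
from h import *
s=dict(tool_pos=[543.78,-255.95,226.48],tcp_rot=[179.749,-2.125,-178.71]);P=cam('wrist',s)
w=[(204,131),(326,147),(196,241),(311,255)]
q=plane(P,w,14);print(q.round(1),q.mean(0))
S=cam('scene')  # matching corners in scene: near-right, near-left, far-right, far-left
for a,b in zip(w,[(405,328),(347,295),(438,292),(383,262)]): print(tri(P,a,S,b).round(1))
E
```

```text
[[ 486.6 -337.8]
 [ 500.8 -204.5]
 [ 615.  -352.9]
 [ 630.4 -214.5]] [ 558.22995262 -277.4495962 ]
[ 485.9 -335.7   18.9]
[ 500.8 -209.5   19.4]
[ 623.4 -358.9   -3.8]
[ 642.4 -226.9   -3.1]
```

Emit:
servo_tool(
  motion=[
    [26,-8,-12,0,0,-0.037,0],
    [26,-7,-11,20,0,0,0],
    [26,0,0,25,0,0,0],
    [26,0,0,25,0,0,0],
    [26,0,0,25,0,0,0],
    [26,0,0,25,0,0,0],
    [26,0,0,15,0,0,0],
    [26,0,0,5,0,0,0],
    [26,0,0,0,0,0,0],
  ],
)

```text
time: 12.35
tool_pos: [561.7, -265.0, 79.6]
tcp_rot: [179.6, 0.0, -178.3]
ft_force: [0.1, 0.5, -0.3]
finger_gap: 28.5
```

Emit:
servo_tool(
  motion=[
    [26,2,-14,10,0,0,0],
    [26,0,0,15,0,0,0],
    [26,0,0,8,0,0,0],
    [26,0,0,2,0,0,0],
    [26,0,0,0,0,0,0],
  ],
)

```text
time: 12.85
tool_pos: [562.3, -280.9, 45.5]
tcp_rot: [179.7, 0.3, -178.3]
ft_force: [-0.5, -0.2, -0.4]
finger_gap: 28.5
```

Emit:
servo_tool(
  motion=[
    [26,0,0,4,0,0,0],
    [26,0,0,2.5,0,0,0],
    [26,0,0,1.5,0,0,0],
    [26,0,0,0,0,0,0],
  ],
)

```text
time: 13.25
tool_pos: [563.0, -281.0, 37.9]
tcp_rot: [179.8, 0.4, -178.3]
ft_force: [-0.5, -0.2, -0.4]
finger_gap: 28.9
```

Emit:
servo_tool(
  motion=[
    [26,0,0,1,0,0,0],
    [26,0,0,1,0,0,0],
    [26,0,0,0.7,0,0,0],
  ],
)

```text
time: 13.55
tool_pos: [563.5, -281.1, 35.7]
tcp_rot: [179.8, 0.4, -178.3]
ft_force: [1.3, 0.1, -0.0]
finger_gap: 28.8
```

Emit:
servo_tool(
  motion=[
    [26,0,0,1,0,0,0],
    [26,0,0,0.7,0,0,0],
    [26,0,0,0.5,0,0,0],
  ],
)

```text
time: 13.85
tool_pos: [563.9, -281.2, 35.2]
tcp_rot: [179.8, 0.4, -178.3]
ft_force: [-1.9, 0.5, 3.9]
finger_gap: 28.4
```

Contact with the tray floor, at the predicted height. Release.

Emit:
servo_tool(
  motion=[
    [31,0,0,0,0,0,0],
    [36,0,0,0,0,0,0],
    [50,0,0,0,0,0,0],
    [65,0,0,0,0,0,0],
    [65,0,0,0,0,0,0],
    [65,0,0,-10,0,0,0],
    [65,0,0,-25,0,0,0],
    [65,0,0,-35,0,0,0],
    [65,0,0,-35,0,0,0],
    [65,0,0,-35,0,0,0],
  ],
  force=20,
)

```text
time: 14.85
tool_pos: [558.7, -279.2, 173.7]
tcp_rot: [179.4, -0.2, -178.3]
ft_force: [1.3, -0.5, -0.1]
finger_gap: 65.1
```

Emit:
servo_tool(
  motion=[
    [65,0,0,-30,0,0,0],
    [65,0,0,-10,0,0,0],
    [65,0,0,0,0,0,0],
    [65,0,0,0,0,0,0],
  ],
)

```text
time: 15.25
tool_pos: [561.4, -281.2, 223.8]
tcp_rot: [179.8, 0.4, -178.3]
ft_force: [-0.0, -0.1, -0.0]
finger_gap: 65.1
```

```bash
python3 - <<'E'
from h import *
cv2.imwrite('pics/s6.png',np.hstack([snapshot('scene')[100:350,150:450],snapshot('side')[130:380,200:500]]))
E
```

```text
(no output)
```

View pics/s6.png

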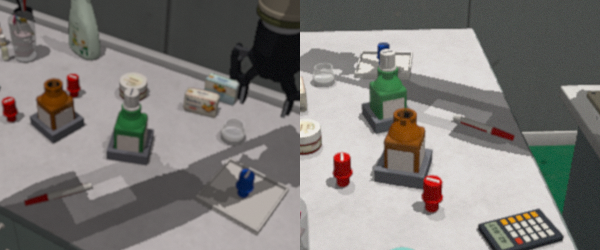

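The blue stopper is upright in the tray at (245,183) in the left panel. Both bottles are still in their holders.

```bash
python3 -c "
from bench import *
print(hand_in())"
```

```text
the job is handed in; nothing more can be done
None
```

The blue stopper is out of the amber bottle and standing upright near the middle of the white tray. I handed the job in at about 15 s of the 48 s allowed.

- **Twisting it free:** I gripped the knob and twisted it about 20 degrees either side, with one swing reaching 27. The pull stayed under about 6.5 N at each reading, below the bottle's weight. It came free after about 16–20 mm of rise.
- **Bottle:** pictures before and after show its lower edge in the same place (within a pixel) in both views, so it stayed down in its holder.
- **Setting down:** it met the tray floor at the height I expected, with a light 4 N contact. The last picture shows both bottles in their holders and the gripper open and clear of everything.
- **Checks that disagreed:**
    - **Stopper height:** a rough estimate combining the scene and wrist cameras put the knob's top about 10 mm too low. I used the two wrist views instead, which agreed with the stated height to about 1 mm.
    - **Tray corners:** their heights came out uneven, from -4 to 19 mm, averaging 8 mm against the stated 14. I worked from the stated height.

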